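# Hang the slotted hook bar on the counter stand

## Task

Take the wooden hook bar out of its rack and hang it on the headed pin of the metal stand: slide its side slot over the pin until the bar drops and the pin sits fully up in the notch at the slot's inner end, then, only once the pin carries it, let go without letting it fall, so it hangs level and still with its pegs pointing away from the post. Feel for the pin and be gentle: never press the bar hard against the stand or its springy pin (more than about a kilogram of push is too much), and leave the jar, the cup and the divided bin where they are.

Things in the scene. Friction and masses are not known exactly. Their poses are not given: they have to be found in the camera images.
- bar: Loose flat wooden hook bar, 0.17-0.3 kg, upright in the rack. Origin: middle of its bottom edge; z up, y along it, x to its pegs. 10 mm thick (x -5..5). In mm: crossbar y -85..85, z 0..24; four pegs 8 dia, 28 long towards +x at y -74, -28, 28, 74, z 14; neck y -32..30, z 24..112, with a slot open on its +y side (see notch, lip); grip tab on top y -18..18, z 112..190.
- notch (a point): Bar frame (0,0,89) mm, bar's axes: where the pin's axis lies when hung. The slot is 12 mm high (z 72..84) from its +y mouth to its closed end at y -7; there a notch rises from it, y -7..7, z 84..94, closed above. The pin enters at the mouth as the bar slides towards +y (the stand's +y too); with the notch over the pin the bar drops 10 mm.
- lip (a point): Bar frame (0,41,84) mm: underside of the lip above the slot. The lip (z 84..112) reaches out to y 48, the jaw below the slot (top at z 72) only to y 30, so the lip's last 18 mm have nothing beneath and can be laid on the pin; from there the bar slides 41 mm to the notch. The crossbar bars the way from above: bring the pin in at the +y end, between crossbar and lip.
- tab (a point): Grip point, bar frame (0,0,166) mm: pinch the tab from above across its 10 mm thickness (fingers closing along the bar's x). The tab's top is 24 mm higher.
- stand: Fixed steel stand: base plate 130 x 150 x 12 mm, post 24 x 24 mm. Origin on the table under the post; z up, x the way the pin points. A collar 34 x 34 x 20 mm clamped on the post holds the pin: shank 10 mm dia from x 17 to 37 mm, then a head 24 mm dia, 5 mm thick, too big for the slot. Pin is sprung: gives 1 mm per 8 N up or down (at most 4 mm), rigid sideways.
- pin_nominal (a point): Stand frame (27,0,135) mm, stand's axes: mid-shank as seen from above, at the middle of the collar's adjustment. THE PIN'S HEIGHT IS NOT MEASURED: its real axis is anywhere up to 15 mm above or below this point (120..150 mm over the table) and must be felt or seen. The bar's mid plane belongs at this x, within 4 mm.
- post_top (a point): Centre of the post's top, 161 mm over the table.
- rack: Fixed wooden rack: board 90 x 180 x 12 mm with two blocks at y -50 and 50 mm, each with a 13 mm wide groove along y, 26 mm deep (z 12..38 mm). The bar stands in the grooves on the board, axes parallel to the rack's; lift it straight up 30 mm or more to clear. Origin: centre of the underside.
- jar: Bystander: amber jar, 56 mm dia, 85 mm tall; origin: centre of its underside.
- cup: Bystander: card-brown cup, 72 mm dia, 85 mm tall; origin: centre of its underside.
- bin: Bystander: pale green divided bin, 100 x 130 x 45 mm; origin: centre of its underside.
Mind the look-alikes: they are no part of the job. Of the things shaped like the bar, the wooden one is meant.

How it is judged:
On the way, in this order (a step that is already met when the one before it is completed fails the run):
1. the bar is lifted clear of the rack (height (world z) of bar above 0.05 m), for 0.2 s.
2. the bar is at the pin with its slot on the pin's line, its notch still short of the pin on the open side (y of notch in the frame of pin_nominal between -0.055 and -0.008 m and z of notch in the frame of pin_nominal between -0.035 and 0.032 m and x of notch in the frame of pin_nominal between -0.012 and 0.012 m), for 0.1 s.
At the end, for the whole second after the job is handed in: Bar hangs from the pin, released, at rest, off the rack: notch point within 4 mm sideways, 9 mm along the pin, -21 to +19 mm of nominal height; within 0.12 rad of plumb; pegs away from the post, x within 0.3 rad of the stand's; stand carries over 0.8 N; jar, cup, bin within 20 mm of their starts (y of notch in the frame of pin_nominal between -0.004 and 0.004 m and z of notch in the frame of pin_nominal between -0.021 and 0.019 m and x of notch in the frame of pin_nominal between -0.009 and 0.009 m and angle between bar's own z axis and vertical below 0.12 rad and angle between the x axis of bar and the x axis of stand, either way round below 0.3 rad and x of stand in the frame of bar between -0.06 and 0 m and contact force between bar and stand above 0.8 N and linear speed of bar below 0.02 m/s and angular speed of bar below 0.15 rad/s and contact force between bar and rack below 0.05 N and distance of each of jar, cup, bin from where it was at the start of the episode below 0.02 m); the robot touches nothing.
It fails at once if the bar is let fall: it moves faster than 0.12 m/s with no finger on it (contact force between bar and the fingers below 0.3 N and linear speed of bar above 0.12 m/s).
It fails at once if the bar is pressed against the stand or its pin with more than 12 N (contact force between bar and stand above 12 N).
It fails at once if the jar, the cup or the bin is pushed more than 20 mm (distance of any of jar, cup, bin from where it was at the start of the episode above 0.02 m).
It also fails if it takes over 62 s, if anything falls off the work surface, if the arm or the gripper's body presses on something with over 40 N, if the wrist force passes 120 N, or if a joint passes its speed limit or range.

## Robot

A 6-joint arm with a two-finger parallel gripper is mounted at the origin on the work surface. World frame = base frame: x ahead of the robot, y to its left, z up, the work surface at z = 0. Lengths are in m, angles in rad, forces in N, time in s.
With the tool pointing down it reaches from about 0.325 to 1 m from the base axis. Payload 5.1 kg.
Tool frame: the origin (TCP) lies between the finger pads; the fingertips stand 17 mm ahead of it and the grasp point (between the pads) lies 2 mm behind it (env.tip_reach is the distance from the TCP to the fingertips, in m); z points along the fingers, y is the line along which they close (so a half turn about z gives the same grasp; the last joint's range is limited). The gripper opens to 85 mm and grips with 20 to 120 N. Pads are 22 mm wide; open, the fingers measure 114 mm over their backs; the gripper's body (76 mm by 85 mm) begins 54 mm behind the grasp point. The pads swing forward as they close: fully open they stand 13 mm farther back than shut.
Start: joints at [1.183, 0.124, 1.65, -0, 1.367, -0.083], TCP at [0.195, 0.62, 0.248] pointing down, gripper open.
Joint ranges: [-2.61, 2.61], [-1.02, 2.33], [0.03, 2.71], [-1.35, 4.49], [0.32, 2.68], [-2.91, 2.91]. Speed limits (rad/s): [2.57, 2.57, 3.14, 3.14, 3.14, 3.14].

## Interface

Orientations are given as a rotation vector (axis times angle).
In Python, from workcell import env, vision gives the robot as it stands. The module is installed in compiled form; this text tells all that it offers.
- The arm moves only by the tool jog_arm, never from a script. Its argument "increments" is a list of rows, each a list of 3 entries, a list of its own where there are three numbers: the closure, from 0 (fully open) to 1 (shut), then the shift along the world's x, y, z in mm, then the turn, a rotation vector about the world's x, y, z in degrees. In form: [[grip, [x, y, z], [wx, wy, wz]], ...]. A call has 1 to 8 rows; each row is the pose to reach, as a shift and turn from the pose commanded when the call began; what a row does not reach only later rows make up. A row lasts 1/12 s, in which the tool goes at most 41.7 mm and 7.16 degrees, less where a joint would pass 70% of its speed; a pose out of reach is approached as far as the arm can. A call with a gripper value outside its range is refused whole. The fingers move at their own pace and stop on an object; "grip_force" is the grip in N (left out, the last holds). Time passes only in rows, so rows that repeat a pose let the fingers close. It gives the time, the measured TCP pose, the force, the opening and the grip force at its end, in the units of the state.
- env.get_state(): the state, without advancing time (a new reading comes with each control period).
- vision.get_image(name): name is "scene" or "top" or "wrist"; returns the picture (480x640x3 uint8, red, green, blue); there is no depth.
- vision.camera_params(name): a dict with "camera_matrix" (3x3 intrinsics, pixels), "world_from_camera" (4x4, takes a point from camera to world coordinates); the wrist camera has in their place "mount" (4x4, takes a point from camera to tool coordinates, whose origin is the TCP and whose axes are the flange's). Camera axes: x right, y down, z forward; pixel columns grow to the right and rows downward; lengths in m; the calibration is good to about 2 mm. The wrist camera is an equidistant fisheye: a pixel r from the principal point sees the ray r / f radians off the axis. A picture is of the moment at which its call begins: read the wrist's pose just before it. camera_params takes no time and is no camera call.
- env.job_done(): hands the job in; it is judged then, once.
The state is a dict: "clock": time; "joints": joint angles; "joint_velocities": joint speeds; "joint_torque": joint torques, N m; "eef_pos": TCP position; "tool_rot": TCP orientation; "force": force on the tool from outside, world axes, zero at the start; "ft_torque": the same for the moment, N m; "opening": opening from 0.0 (shut) to 1.0 (fully open); "grip_force": force on a finger pad.
Only numpy, scipy, OpenCV 4.12 (cv2) and the standard library are available. Lean on these libraries where they do the work, as an engineer would, in place of code of your own. Each camera call takes 0.05 s, during which the arm holds its last target. There are 200 camera calls.

## Working session

There is one attempt and no reset: what is moved stays moved. The work goes in short steps, Python scripts to look and compute and a tool call to move; the robot and the scene stay as the last step left them, time stands still between calls to the robot, and variables do not carry over. Pictures are saved under pics/ and viewed, at most 12 in all, crops included, and the job is handed in when it is done.

Besides the shell and the picture viewer there is one more tool, called as a command line: name --argument value ..., lists and objects as JSON in quotes. jog_arm: Moves the arm, as the interface text tells. Its arguments: {"type":"object","properties":{"increments":{"type":"array"},"grip_force":{"type":"number"}},"required":["increments"]}

```bash
mkdir -p pics
python3 - <<'E'
from workcell import env, vision
import cv2
for n in ("scene","top"):
    im=vision.get_image(n); cv2.imwrite(f"pics/{n}0.png",im[:,:,::-1])
    p=vision.camera_params(n); print(n,p["camera_matrix"].round(1).tolist(),p["world_from_camera"].round(4).tolist())
s=env.get_state(); print(s); print(vision.camera_params("wrist"))
E
```

```text
scene [[624.2, 0.0, 310.4], [0.0, 624.2, 240.9], [0.0, 0.0, 1.0]] [[0.8112, 0.5007, -0.302, 0.9327], [0.5847, -0.7038, 0.4036, -0.5569], [-0.0104, -0.504, -0.8637, 1.1572], [0.0, 0.0, 0.0, 1.0]]
top [[439.2, 0.0, 315.0], [0.0, 439.2, 249.9], [0.0, 0.0, 1.0]] [[-0.0071, -0.9885, 0.1508, 0.4162], [-0.9999, 0.0089, 0.0111, -0.0782], [-0.0123, -0.1507, -0.9885, 1.1407], [0.0, 0.0, 0.0, 1.0]]
{'clock': 0.1, 'joints': array([ 1.18341686e+00,  1.24442933e-01,  1.65156497e+00, -9.72242973e-06,
        1.36754535e+00, -8.26122454e-02]), 'joint_velocities': array([ 0.00032949, -0.00125242, -0.0017929 ,  0.00162534, -0.00096836,
       -0.00061803]), 'joint_torque': array([-7.83087899e-05, -4.24934471e+01, -3.66652465e+01, -1.15272737e-04,
        4.01453130e-03, -9.32621447e-06]), 'eef_pos': array([0.19487817, 0.61952979, 0.24715769]), 'tool_rot': array([-4.76805484e-01, -3.10474508e+00,  2.99811383e-03]), 'force': array([-0.18241037, -0.43857662, -0.56608709]), 'ft_torque': array([ 0.01731509, -0.01238556,  0.00784633]), 'grip_force': 0.0, 'opening': 1.00110084083158}
{'camera_matrix': array([[371.64829954,   0.        , 315.22413397],
       [  0.        , 371.64829954, 236.89583717],
       [  0.        ,   0.        ,   1.        ]]), 'mount': array([[-4.89604321e-04, -9.63537668e-01, -2.67572277e-01,
         6.78581245e-02],
       [ 9.99999693e-01, -3.08257391e-04, -7.19755298e-04,
         1.03205657e-03],
       [ 6.11030209e-04, -2.67572547e-01,  9.63537523e-01,
        -1.25480585e-01],
       [ 0.00000000e+00,  0.00000000e+00,  0.00000000e+00,
         1.00000000e+00]])}
```

View pics/scene0.png

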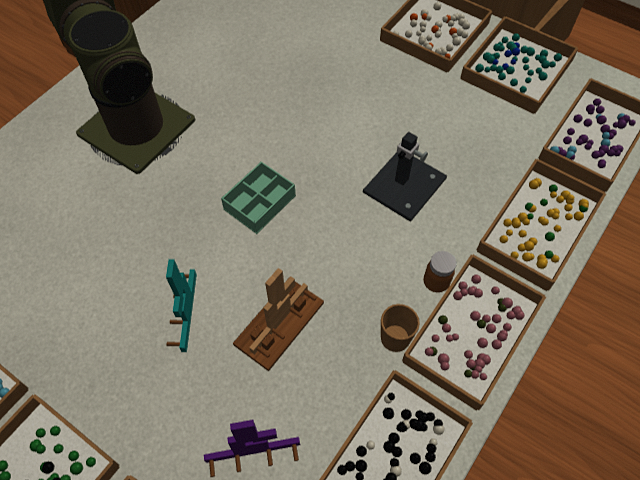

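View pics/top0.png

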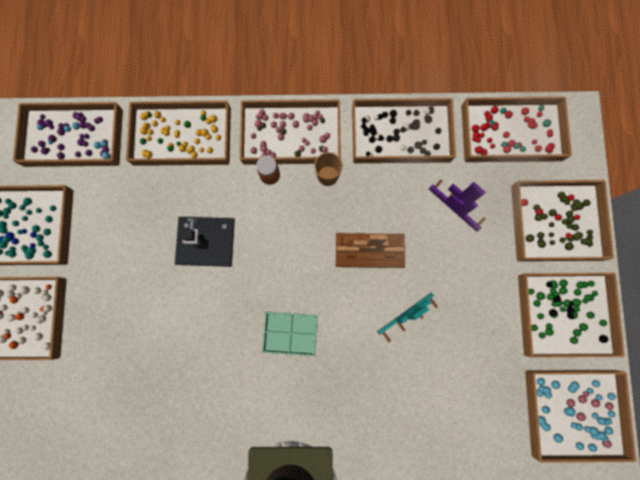

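Scene and top views show the wooden bar in its rack (scene ~(278,320), top ~(370,250)) and the stand (scene ~(405,170), top ~(205,240)); the teal and purple bars are look-alikes. I'll enlarge those areas.

Run:
```python
import cv2, numpy as np
s=cv2.imread("pics/scene0.png");t=cv2.imread("pics/top0.png")
def c(im,u,v,w,h,k):
    o=cv2.resize(im[v:v+h,u:u+w],None,fx=k,fy=k,interpolation=cv2.INTER_CUBIC)
    for i in range(0,w,10): cv2.line(o,(i*k,0),(i*k,12 if (u+i)%50==0 else 5),(0,255,255),1)
    for i in range(0,h,10): cv2.line(o,(0,i*k),(12 if (v+i)%50==0 else 5,i*k),(0,255,255),1)
    return o
A=c(s,360,130,100,100,4); B=c(s,230,260,100,120,4)[:480]
C=c(t,170,200,100,75,4)
D=c(t,325,210,100,75,4)
top=np.hstack([A[:400],B[:400]])
cv2.imwrite("pics/m1.png",np.hstack([c(s,360,125,100,100,4),c(s,230,265,100,100,4)]))
cv2.imwrite("pics/m2.png",np.hstack([c(t,170,205,80,80,5),c(t,330,210,80,80,5)]))
```

```text
(no output)
```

View pics/m1.png

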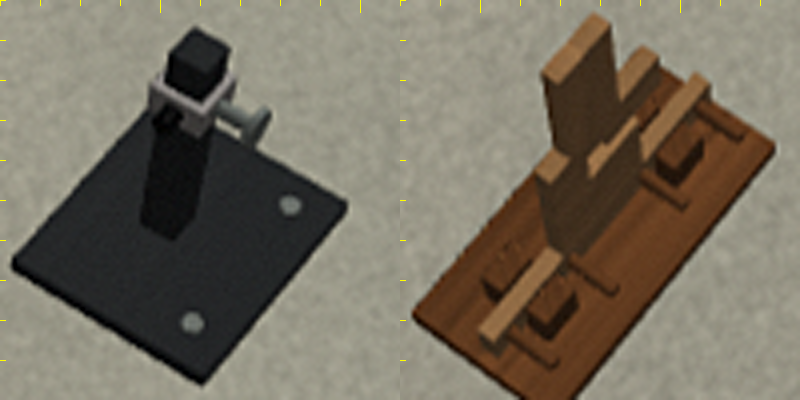

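View pics/m2.png

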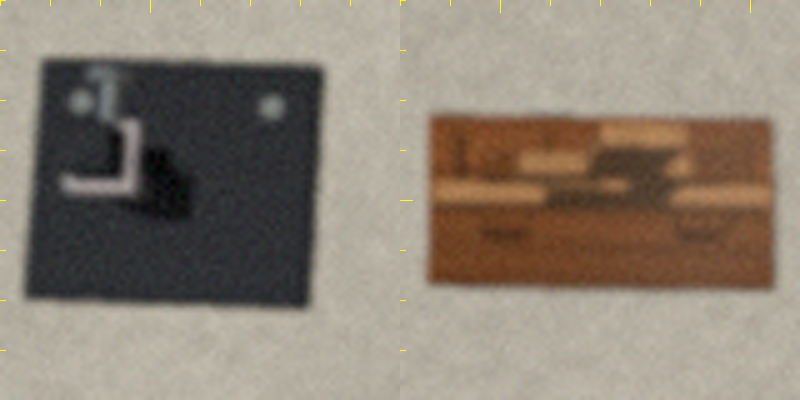

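The crops give the plate corners, collar and pin head, and the bar's tab, crossbar ends and rack corners. Pegs point to +x and the lip to +y, so the bar is nearly parallel to the stand. Next, metric positions.

```bash
cat > h.py <<'E'
import numpy as np, cv2
from workcell import env, vision
from scipy.spatial.transform import Rotation as R
def ray(n,u,v,st=None):
    p=vision.camera_params(n);K=p["camera_matrix"]
    a=np.array([(u-K[0,2])/K[0,0],(v-K[1,2])/K[1,1]])
    if n!="wrist":
        T=p["world_from_camera"]; d=np.array([a[0],a[1],1.])
    else:
        r=np.hypot(*a); d=np.array([*(a*np.sin(r)/max(r,1e-9)),np.cos(r)])
        W=np.eye(4);W[:3,:3]=R.from_rotvec(st["tool_rot"]).as_matrix();W[:3,3]=st["eef_pos"]
        T=W@p["mount"]
    return T[:3,3],T[:3,:3]@d
def at(n,u,v,z,st=None):
    o,d=ray(n,u,v,st); return o+d*(z-o[2])/d[2]
E
python3 - <<'E'
from h import *
S=lambda x,y:(360+x/4,125+y/4); B=lambda x,y:(230+(x-400)/4,265+y/4)
T=lambda x,y:(170+x/5,205+y/5); U=lambda x,y:(330+(x-400)/5,210+y/5)
def p(l,n,uv,z): print(l,n,(1000*at(n,*uv,z)).round(1)[:2])
for q in [(12,262),(203,377),(347,205)]: p("plate",'scene',S(*q),.012)
for q in [(42,60),(323,67),(309,306),(25,297)]: p("plate",'top',T(*q),.012)
p("posttop",'scene',S(199,49),.161)
for q in [(195,28),(231,45),(168,56),(204,72)]: p("postcorner",'scene',S(*q),.161)
for q in [(140,195),(140,118),(62,195)]: p("collar",'top',T(*q),.145)
for z in (.12,.135,.15):
  p(f"head{z}",'scene',S(258,123),z)
  p(f"head{z}",'top',T(102,73),z)
for q in [(415,315),(775,148)]: p("rack",'scene',B(*q),.012)
for q in [(430,117),(772,119),(775,289),(428,284)]: p("rack",'top',U(*q),.012)
for q in [(595,13),(611,25),(543,72),(556,83)]: p("tabtop",'scene',B(*q),.202)
for q in [(600,125),(687,125),(600,145),(687,145)]: p("tabtop",'top',U(*q),.202)
for q in [(432,180),(432,203),(770,183),(770,206)]: p("xbar",'top',U(*q),.036)
for q in [(480,330),(492,343),(697,74),(710,84)]: p("xbar",'scene',B(*q),.036)
E
```

```text
plate scene [551.8 151.7]
plate scene [677.5 148.3]
plate scene [684.1 293.5]
plate top [679.4 294.5]
plate top [674.1 145.7]
plate top [547.5 150.3]
plate top [553.5 298.3]
posttop scene [606.4 225.1]
postcorner scene [597.6 235.8]
postcorner scene [618.4 236.8]
postcorner scene [595.9 212.1]
postcorner scene [616.3 213.7]
collar top [584.2 202.6]
collar top [620.4 203.8]
collar top [584.5 238.7]
head0.12 scene [643.7 232.6]
head0.12 top [647.6 229.8]
head0.135 scene [647.9 221.2]
head0.135 top [644.2 225.3]
head0.15 scene [652.1 209.8]
head0.15 top [640.8 220.8]
rack scene [ 546.2 -295.3]
rack scene [ 637.2 -121.4]
rack top [ 631.4 -120.8]
rack top [ 628.6 -299. ]
rack top [ 539.5 -297.2]
rack top [ 543.6 -118.5]
tabtop scene [ 586.2 -186.6]
tabtop scene [ 595.3 -187.2]
tabtop scene [ 585.3 -222.1]
tabtop scene [ 593. -223.]
tabtop top [ 590.9 -187.3]
tabtop top [ 590.6 -225. ]
tabtop top [ 582.1 -187.1]
tabtop top [ 581.8 -224.7]
xbar top [ 594.2 -120.4]
xbar top [ 582.3 -120.2]
xbar top [ 591.1 -292.1]
xbar top [ 579.2 -291.6]
xbar scene [ 584.1 -288.7]
xbar scene [ 592.8 -290.5]
xbar scene [ 588.3 -120. ]
xbar scene [ 596.9 -120.8]
```

Scene and top measurements agree to a few mm. Stand post ≈ (606, 225), yaw ≈ -2.4°. Bar ≈ (588, -205), yaw ≈ -1.2°. Pin height ≈ 127 mm so far. I'm moving above the bar.

jog_arm --increments '[[0.3,[393,-825,60],[0,0,-73.7]],[0.3,[393,-825,60],[0,0,-73.7]],[0.3,[393,-825,60],[0,0,-73.7]],[0.3,[393,-825,60],[0,0,-73.7]],[0.3,[393,-825,60],[0,0,-73.7]],[0.3,[393,-825,60],[0,0,-73.7]],[0.3,[393,-825,60],[0,0,-73.7]],[0.3,[393,-825,60],[0,0,-73.7]]]' --grip_force 40

```text
clock: 0.77
eef_pos: [0.3382, 0.3178, 0.2698]
tool_rot: [1.914, 2.491, -0.001]
force: [-0.1, -0.0, 0.0]
opening: 0.702
grip_force: 0.0
```

jog_arm --increments '[[0.3,[250,-523,38],[0,0,-16.2]],[0.3,[250,-523,38],[0,0,-16.2]],[0.3,[250,-523,38],[0,0,-16.2]],[0.3,[250,-523,38],[0,0,-16.2]],[0.3,[250,-523,38],[0,0,-16.2]],[0.3,[250,-523,38],[0,0,-16.2]],[0.3,[250,-523,38],[0,0,-16.2]],[0.3,[250,-523,38],[0,0,-16.2]]]'

```text
clock: 1.43
eef_pos: [0.4817, 0.0175, 0.2918]
tool_rot: [-2.24, -2.202, -0.0]
force: [0.4, 0.3, 0.3]
opening: 0.7
grip_force: 0.0
```

jog_arm --increments '[[0.3,[106,-221,8],[0,0,0]],[0.3,[106,-221,8],[0,0,0]],[0.3,[106,-221,8],[0,0,0]],[0.3,[106,-221,8],[0,0,0]],[0.3,[106,-221,8],[0,0,0]],[0.3,[106,-221,8],[0,0,0]],[0.3,[106,-221,8],[0,0,0]]]'

```text
clock: 2.02
eef_pos: [0.5887, -0.2068, 0.2984]
tool_rot: [2.245, 2.197, -0.003]
force: [-1.3, 0.2, 0.1]
opening: 0.7
grip_force: 0.0
```

Run:
```python
from h import *
s=env.get_state(); im=vision.get_image("wrist"); cv2.imwrite("pics/w1.png",im[:,:,::-1])
print(s["clock"],s["eef_pos"],s["tool_rot"],s["force"]); r=R.from_rotvec(s["tool_rot"]).as_matrix(); print(r.round(3), np.degrees(np.arctan2(r[1,1],r[0,1])))
```

```text
2.0167 [ 0.58872825 -0.20682142  0.29838523] [ 2.24539937  2.19706298 -0.00300933] [-1.32469442  0.21751298  0.10354907]
[[ 0.022  1.    -0.001]
 [ 1.    -0.022 -0.001]
 [-0.001 -0.001 -1.   ]] -1.2468211242424072
```

View pics/w1.png

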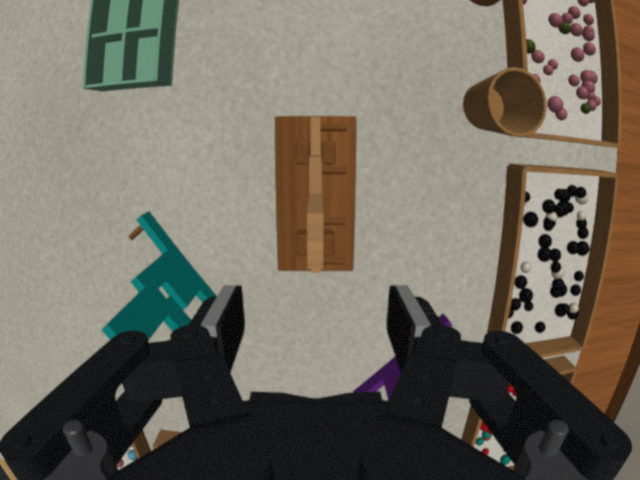

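The wrist view shows the rack centred under the gripper, corners (276,117), (355,117), (278,270) and (353,270), with the bar along u≈316. I'll check these numerically.

Run:
```python
from h import *
s=env.get_state()
for q in [(276,117),(355,117),(278,270),(353,270)]: print("rack",(1000*at("wrist",*q,.012,s)).round(1))
for q,z in [((316,118),.036),((316,270),.036),((316,200),.202),((316,235),.202)]: print("bar",(1000*at("wrist",*q,z,s)).round(1))
im=cv2.imread("pics/w1.png"); cv2.imwrite("pics/w1c.png",cv2.resize(im[100:290,260:370],None,fx=3,fy=3,interpolation=cv2.INTER_CUBIC))
```

```text
rack [ 546.4 -112.8   12. ]
rack [ 632.8 -114.6   12. ]
rack [ 541.4 -289.7   12. ]
rack [ 630.4 -291.5   12. ]
bar [ 590.1 -116.5   36. ]
bar [ 586.7 -281.4   36. ]
bar [ 588.9 -174.   202. ]
bar [ 588.4 -195.9  202. ]
```

View pics/w1c.png

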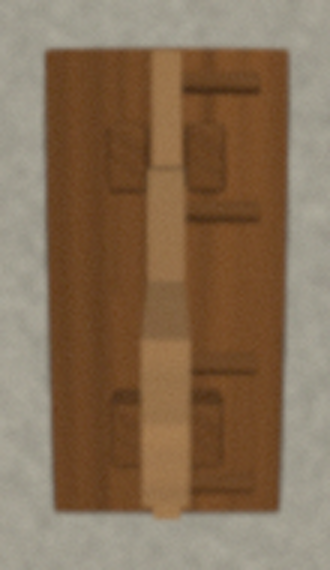

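The tab top is centred at about (588.5, -204), right under the tool. Descending.

jog_arm --increments '[[0.3,[0,2,-40],[0,0,0]],[0.3,[0,2,-80],[0,0,0]],[0.3,[0,2,-105],[0,0,0]],[0.3,[0,2,-118],[0,0,0]],[0.3,[0,2,-122],[0,0,0]],[0.3,[0,2,-122],[0,0,0]],[0.6,[0,2,-122],[0,0,0]],[0.75,[0,2,-122],[0,0,0]]]' --grip_force 40

```text
clock: 2.73
eef_pos: [0.589, -0.1997, 0.1809]
tool_rot: [2.237, 2.2, 0.003]
force: [0.1, -0.3, -0.3]
opening: 0.434
grip_force: 0.0
```

jog_arm --increments '[[0.85,[0,0,0],[0,0,0]],[0.9,[0,0,0],[0,0,0]],[1,[0,0,0],[0,0,0]],[1,[0,0,0],[0,0,0]],[1,[0,0,0],[0,0,0]],[1,[0,0,0],[0,0,0]]]' --grip_force 40

```text
clock: 3.23
eef_pos: [0.5885, -0.1998, 0.1799]
tool_rot: [2.238, 2.201, 0.002]
force: [-0.2, 0.8, 5.6]
opening: 0.113
grip_force: 40.6
```

jog_arm --increments '[[1,[0,0,5],[0,0,0]],[1,[0,0,15],[0,0,0]],[1,[0,0,30],[0,0,0]],[1,[0,0,45],[0,0,0]],[1,[0,0,60],[0,0,0]],[1,[0,0,70],[0,0,0]],[1,[0,0,70],[0,0,0]],[1,[0,0,70],[0,0,0]]]'

```text
clock: 3.9
eef_pos: [0.5876, -0.1994, 0.2483]
tool_rot: [2.24, 2.202, 0.0]
force: [0.9, 0.2, -2.2]
opening: 0.113
grip_force: 39.5
```

Run:
```python
from h import *
s=env.get_state(); print(s["clock"],s["eef_pos"],s["tool_rot"],s["force"],s["ft_torque"])
a=vision.get_image("scene"); b=vision.get_image("top")
f=lambda im,u,v,w,h,k:cv2.resize(im[v:v+h,u:u+w,::-1],None,fx=k,fy=k,interpolation=cv2.INTER_CUBIC)
cv2.imwrite("pics/lift.png",np.hstack([f(a,220,210,133,150,4)[:450],f(a,360,125,67,112,4)[:450].repeat(1,0)[:450] if 0 else f(b,320,195,88,150,3)[:450]]) if 0 else f(a,200,190,160,150,4))
```

```text
3.9 [ 0.58759791 -0.19940238  0.24828202] [2.23963527e+00 2.20245390e+00 2.17293257e-04] [ 0.85510487  0.18705916 -2.18607022] [-0.00432639 -0.04470281  0.020918  ]
```

View pics/lift.png

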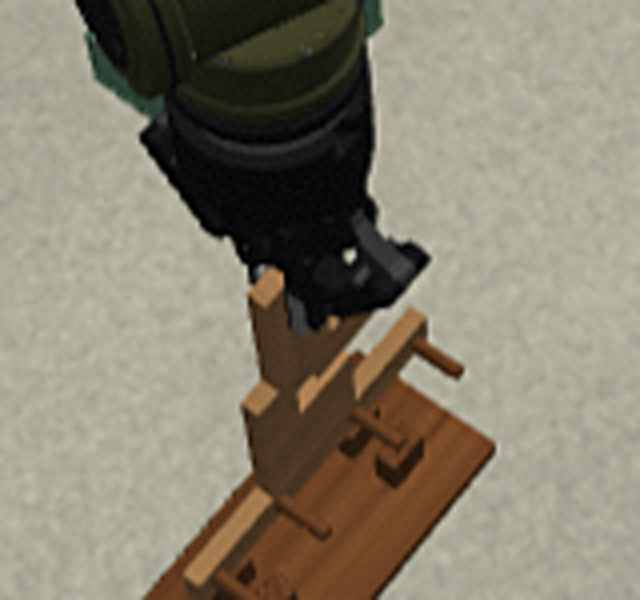

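The bar is lifted cleanly and level, crossbar ends at crop (185,580) and (420,313). Measuring its offset to the TCP.

Run:
```python
from h import *
for q in [(185,578),(205,590),(408,308),(427,320)]: print((1000*at("scene",200+q[0]/4,190+q[1]/4,.104)).round(1))
for q in [(248,297),(265,304)]: print("tab -y top",(1000*at("scene",200+q[0]/4,190+q[1]/4,.270)).round(1))
im=vision.get_image("top"); cv2.imwrite("pics/t2.png",im[:,:,::-1])
```

```text
[ 584.4 -289.7  104. ]
[ 595.3 -288.9  104. ]
[ 585.1 -120.7  104. ]
[ 596.3 -120.7  104. ]
tab -y top [ 584.4 -222.8  270. ]
tab -y top [ 592.  -221.4  270. ]
```

The bar is held about 5 mm to −y of the TCP and the bar origin is 168 mm below it. Carrying it towards the stand, at a safe distance.

jog_arm --increments '[[1,[3,15,0],[0,0,-0.3]],[1,[9,50,0],[0,0,-0.6]],[1,[16,90,0],[0,0,-1]],[1,[23,130,0],[0,0,-1.4]],[1,[30,170,0],[0,0,-1.4]],[1,[37,210,0],[0,0,-1.4]],[1,[43,245,0],[0,0,-1.4]],[1,[45,260,0],[0,0,-1.4]]]'

```text
clock: 4.72
eef_pos: [0.6322, 0.0649, 0.2465]
tool_rot: [-2.261, -2.177, 0.0]
force: [-0.2, -1.5, -1.4]
opening: 0.113
grip_force: 39.5
```

jog_arm --increments '[[1,[0,10,0],[0,0,0]],[1,[0,25,0],[0,0,0]],[1,[0,40,0],[0,0,0]],[1,[0,50,0],[0,0,0]],[1,[0,50,0],[0,0,0]],[1,[0,50,0],[0,0,0]]]'

```text
clock: 5.22
eef_pos: [0.6326, 0.1104, 0.248]
tool_rot: [2.266, 2.175, -0.001]
force: [0.2, -0.7, -1.6]
opening: 0.114
grip_force: 39.5
```

Run:
```python
from h import *
s=env.get_state(); im=vision.get_image("wrist"); b=vision.get_image("scene"); t=vision.get_image("top")
print(s["clock"],s["eef_pos"],s["tool_rot"],s["force"])
cv2.imwrite("pics/w2.png",im[:,:,::-1]);cv2.imwrite("pics/s2.png",b[:,:,::-1]);cv2.imwrite("pics/t2.png",t[:,:,::-1])
f=lambda im,u,v,w,h,k:cv2.resize(im[v:v+h,u:u+w,::-1],None,fx=k,fy=k,interpolation=cv2.INTER_CUBIC)
cv2.imwrite("pics/mm.png",np.hstack([f(im,240,40,150,300,2),f(b,350,110,100,120,5)]))
```

```text
5.2167 [0.63257305 0.11043338 0.24796305] [ 2.26623855e+00  2.17513252e+00 -6.52082197e-04] [ 0.15099454 -0.70902891 -1.57514012]
```

View pics/mm.png

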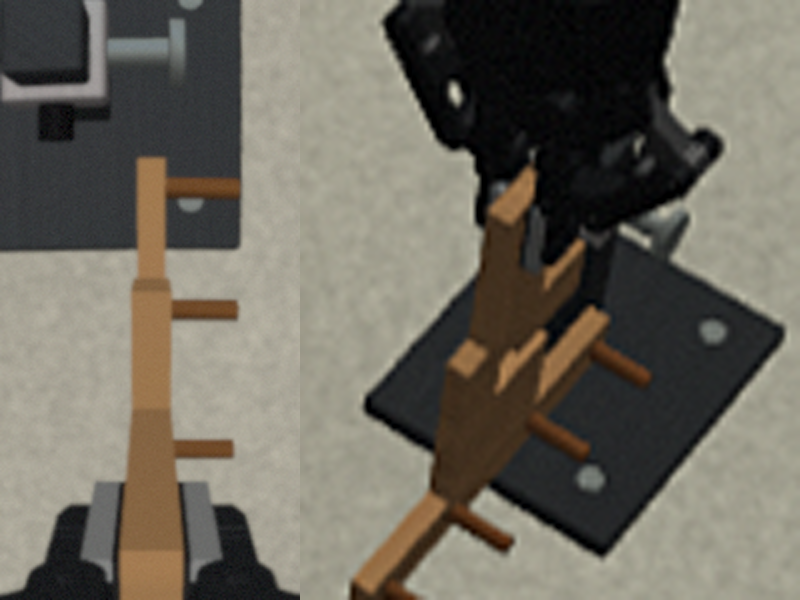

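The wrist crop shows the shank from (294,65) to (326,65), the head at u≈329 and the bar's crossbar end at (315.5,118.5). The scene crop shows the head at about (482,140) with the bar short of the stand. Now to triangulate the pin.

Run:
```python
from h import *
s=env.get_state()
W=lambda x,y:(240+x/2,40+y/2)
for z in (.120,.127,.135):
    print(z,"shank L,R,head",*[(1000*at("wrist",*W(*q),z,s)).round(1)[:2] for q in [(108,50),(171,50),(185,50)]])
print("head y extents @z",[(1000*at("wrist",*W(*q),.127,s)).round(1)[:2] for q in [(178,18),(178,83)]])
print("posttop right edge / collar corner",(1000*at("wrist",*W(87,60),.161,s)).round(1),(1000*at("wrist",*W(108,98),.137,s)).round(1))
for q,z in [((138,157),.104),((166,157),.104),((133,290),.192),((170,290),.192),((120,550),.270),((182,550),.270)]:
    print("bar",(1000*at("wrist",*W(*q),z,s)).round(1))
# head centre triangulation
rays=[ray("wrist",*W(178,50),s),ray("scene",350+482/5-1,110+141/5-5*0),ray("top",170+102/5,205+73/5)]
rays[1]=ray("scene",360+258/4,125+123/4)
for sel in ([0,1,2],[0,1],[1,2],[0,2]):
    A=0;b=0
    for i in sel:
        o,d=rays[i]; d=d/np.linalg.norm(d); P=np.eye(3)-np.outer(d,d); A=A+P;b=b+P@o
    print(sel,(1000*np.linalg.solve(A,b)).round(1))
```

```text
0.12 shank L,R,head [623.5 228.1] [644.7 227.1] [649.3 227. ]
0.127 shank L,R,head [623.9 226.8] [644.4 225.8] [649.  225.6]
0.135 shank L,R,head [624.3 225.2] [644.1 224.3] [648.5 224.1]
head y extents @z [array([647.2, 236.8]), array([646.2, 214.5])]
posttop right edge / collar corner [619.5 217.5 161. ] [623.7 209.1 137. ]
bar [631.8 191.3 104. ]
bar [641.8 190.9 104. ]
bar [630.3 154.6 192. ]
bar [639.4 154.2 192. ]
bar [628.6 124.6 270. ]
bar [638.2 124.2 270. ]
[0, 1, 2] [646.1 226.3 128.3]
[0, 1] [646.5 225.1 129.8]
[1, 2] [645.8 227.5 127. ]
[0, 2] [646.1 226.3 128.7]
```

Three views agree: pin axis z ≈ 128.5 mm, y ≈ 226 and mid-shank x ≈ 634 in the wrist-camera frame, where the notch is now at (633, 106). I'll bring the lip over the pin with the notch at −41, then lower until just short of contact.

jog_arm --increments '[[1,[0,10,0],[0,0,0]],[1,[0,28,0],[0,0,0]],[1,[-0.5,46,0],[0,0,0]],[1,[-0.8,62,0],[0,0,0]],[1,[-0.8,74,0],[0,0,0]],[1,[-0.8,79,0],[0,0,0]],[1,[-0.8,79,0],[0,0,0]],[1,[-0.8,79,0],[0,0,0]]]'

```text
clock: 6.03
eef_pos: [0.6318, 0.1897, 0.2479]
tool_rot: [2.266, 2.176, -0.001]
force: [0.1, -0.2, -2.4]
opening: 0.116
grip_force: 39.5
```

jog_arm --increments '[[1,[0,0,-4],[0,0,0]],[1,[0,0,-10],[0,0,0]],[1,[0,0,-16],[0,0,0]],[1,[0,0,-20],[0,0,0]],[1,[0,0,-22],[0,0,0]],[1,[0,0,-22],[0,0,0]],[1,[0,0,-22],[0,0,0]]]'

```text
clock: 6.62
eef_pos: [0.6317, 0.1895, 0.2257]
tool_rot: [-2.267, -2.175, 0.001]
force: [0.1, -0.7, -2.3]
opening: 0.108
grip_force: 39.5
```

Run:
```python
from h import *
s=env.get_state(); im=vision.get_image("wrist"); b=vision.get_image("scene")
print(s["clock"],s["eef_pos"],s["tool_rot"],s["force"],s["ft_torque"])
f=lambda im,u,v,w,h,k:cv2.resize(im[v:v+h,u:u+w,::-1],None,fx=k,fy=k,interpolation=cv2.INTER_CUBIC)
cv2.imwrite("pics/m3.png",np.hstack([f(im,240,60,120,200,3),f(b,350,110,110,150,4)]))
```

```text
6.6167 [0.63171528 0.18950151 0.22568783] [-2.26676589e+00 -2.17481138e+00  5.98409726e-04] [ 0.05797286 -0.66072708 -2.26790131] [-0.00243782 -0.01596989  0.02193435]
```

View pics/m3.png

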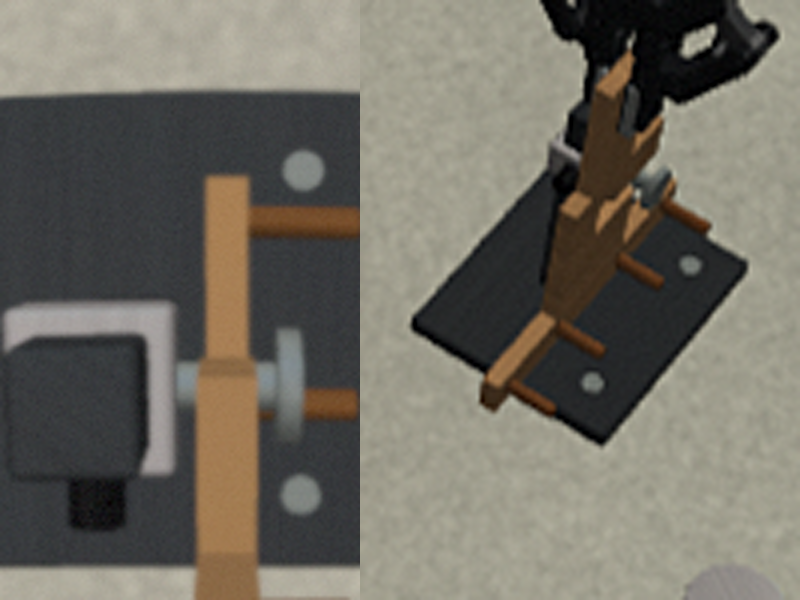

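The lip covers the shank, centred between collar and head, with its end a few mm past the pin as planned. I'll lower gently by feel.

jog_arm --increments '[[1,[0,0,-1.5],[0,0,0]],[1,[0,0,-3],[0,0,0]],[1,[0,0,-4],[0,0,0]],[1,[0,0,-4.5],[0,0,0]],[1,[0,0,-4.5],[0,0,0]],[1,[0,0,-4.5],[0,0,0]]]'

```text
clock: 7.22
eef_pos: [0.6318, 0.1897, 0.2214]
tool_rot: [-2.267, -2.175, 0.0]
force: [-0.2, -0.3, -2.0]
opening: 0.113
grip_force: 39.5
```

jog_arm --increments '[[1,[0,0,-0.5],[0,0,0]],[1,[0,0,-1],[0,0,0]],[1,[0,0,-1],[0,0,0]],[1,[0,0,-1],[0,0,0]]]'

```text
clock: 7.55
eef_pos: [0.6318, 0.1896, 0.2204]
tool_rot: [-2.267, -2.175, 0.0]
force: [0.0, -0.7, -0.9]
opening: 0.111
grip_force: 39.5
```

jog_arm --increments '[[1,[0,0,-0.5],[0,0,0]],[1,[0,0,-1],[0,0,0]],[1,[0,0,-1],[0,0,0]],[1,[0,0,-1],[0,0,0]]]'

```text
clock: 7.88
eef_pos: [0.6317, 0.1896, 0.2194]
tool_rot: [-2.267, -2.175, 0.0]
force: [-0.2, 0.4, -1.9]
opening: 0.113
grip_force: 39.5
```

jog_arm --increments '[[1,[0,0,-0.4],[0,0,0]],[1,[0,0,-0.8],[0,0,0]],[1,[0,0,-0.8],[0,0,0]],[1,[0,0,-0.8],[0,0,0]]]'

```text
clock: 8.22
eef_pos: [0.6318, 0.1896, 0.2186]
tool_rot: [-2.267, -2.175, 0.0]
force: [0.4, 0.3, -1.7]
opening: 0.114
grip_force: 39.5
```

jog_arm --increments '[[1,[0,0,-0.4],[0,0,0]],[1,[0,0,-0.8],[0,0,0]],[1,[0,0,-0.8],[0,0,0]],[1,[0,0,-0.8],[0,0,0]]]'

```text
clock: 8.55
eef_pos: [0.6318, 0.1896, 0.2178]
tool_rot: [-2.267, -2.175, 0.0]
force: [0.5, 1.0, -2.1]
opening: 0.114
grip_force: 39.5
```

jog_arm --increments '[[1,[0,0,-0.4],[0,0,0]],[1,[0,0,-0.8],[0,0,0]],[1,[0,0,-0.8],[0,0,0]],[1,[0,0,-0.8],[0,0,0]]]'

```text
clock: 8.88
eef_pos: [0.6317, 0.1896, 0.217]
tool_rot: [-2.267, -2.175, 0.0]
force: [0.0, 0.1, -1.0]
opening: 0.105
grip_force: 39.5
```

jog_arm --increments '[[1,[0,0,-0.4],[0,0,0]],[1,[0,0,-0.7],[0,0,0]],[1,[0,0,-0.7],[0,0,0]],[1,[0,0,-0.7],[0,0,0]]]'

```text
clock: 9.22
eef_pos: [0.6318, 0.1896, 0.2163]
tool_rot: [-2.267, -2.175, 0.0]
force: [-0.8, 0.6, -2.7]
opening: 0.111
grip_force: 39.5
```

jog_arm --increments '[[1,[0,0,-0.4],[0,0,0]],[1,[0,0,-0.7],[0,0,0]],[1,[0,0,-0.7],[0,0,0]],[1,[0,0,-0.7],[0,0,0]]]'

```text
clock: 9.55
eef_pos: [0.6317, 0.1896, 0.2156]
tool_rot: [-2.267, -2.175, 0.0]
force: [-0.6, 0.3, -1.8]
opening: 0.111
grip_force: 39.5
```

jog_arm --increments '[[1,[0,0,-0.4],[0,0,0]],[1,[0,0,-0.7],[0,0,0]],[1,[0,0,-0.7],[0,0,0]],[1,[0,0,-0.7],[0,0,0]]]'

```text
clock: 9.88
eef_pos: [0.6318, 0.1896, 0.215]
tool_rot: [2.267, 2.175, 0.0]
force: [0.0, 0.4, -2.3]
opening: 0.113
grip_force: 39.5
```

jog_arm --increments '[[1,[0,0,-0.4],[0,0,0]],[1,[0,0,-0.7],[0,0,0]],[1,[0,0,-0.7],[0,0,0]],[1,[0,0,-0.7],[0,0,0]]]'

```text
clock: 10.22
eef_pos: [0.6319, 0.1897, 0.2146]
tool_rot: [2.267, 2.175, 0.0]
force: [-0.1, -0.1, -0.3]
opening: 0.113
grip_force: 39.8
```

jog_arm --increments '[[1,[0,0,-0.4],[0,0,0]],[1,[0,0,-0.7],[0,0,0]],[1,[0,0,-0.7],[0,0,0]],[1,[0,0,-0.7],[0,0,0]]]'

```text
clock: 10.55
eef_pos: [0.6319, 0.1897, 0.2142]
tool_rot: [2.266, 2.175, 0.001]
force: [-1.7, -1.9, 3.4]
opening: 0.11
grip_force: 40.2
```

Run:
```python
from h import *
s=env.get_state(); print(s["eef_pos"],s["force"],s["ft_torque"])
```

```text
[0.63192917 0.18965359 0.21416636] [-1.72804656 -1.85154052  3.4265358 ] [-0.00964277  0.32071193  0.06114884]
```

Contact felt at TCP z ≈ 214.8, so the pin axis is ≈ 126 mm. I'll back off 2 mm to centre the pin in the 12 mm slot, then slide.

jog_arm --increments '[[1,[0,0,1],[0,0,0]],[1,[0,0,2.1],[0,0,0]],[1,[0,0,2.1],[0,0,0]],[1,[0.2,2,2.1],[0,0,0]],[1,[0.4,5,2.1],[0,0,0]],[1,[0.6,8,2.1],[0,0,0]],[1,[0.6,8,2.1],[0,0,0]]]' --grip_force 55

```text
clock: 11.13
eef_pos: [0.6322, 0.1984, 0.2152]
tool_rot: [-2.266, -2.175, 0.0]
force: [0.4, -1.1, -1.0]
opening: 0.111
grip_force: 55.6
```

Run:
```python
from h import *
s=env.get_state(); print(s["eef_pos"],s["force"],s["ft_torque"])
```

```text
[0.63221047 0.19838565 0.21522189] [ 0.3790964  -1.12461399 -1.04508095] [-0.03266317  0.04101892  0.02684768]
```

jog_arm --increments '[[1,[0,0,0.5],[0,0,0]],[1,[0.1,2,0.5],[0,0,0]],[1,[0.2,5,0.5],[0,0,0]],[1,[0.4,8,0.5],[0,0,0]],[1,[0.5,11,0.5],[0,0,0]],[1,[0.6,13,0.5],[0,0,0]],[1,[0.6,13,0.5],[0,0,0]],[1,[0.6,13,0.5],[0,0,0]]]'

```text
clock: 11.8
eef_pos: [0.6329, 0.2108, 0.2161]
tool_rot: [2.266, 2.176, -0.0]
force: [0.7, 0.6, -1.6]
opening: 0.107
grip_force: 55.6
```

Run:
```python
from h import *
s=env.get_state(); print(s["eef_pos"],s["force"],s["ft_torque"])
```

```text
[0.63294561 0.21080906 0.21612431] [ 0.73439153  0.56543402 -1.55861772] [ 0.06977659 -0.04445718 -0.03526334]
```

jog_arm --increments '[[1,[0.1,2,-0.2],[0,0,0]],[1,[0.2,5,-0.2],[0,0,0]],[1,[0.4,8,-0.2],[0,0,0]],[1,[0.5,11,-0.2],[0,0,0]],[1,[0.6,13,-0.2],[0,0,0]],[1,[0.6,14,-0.2],[0,0,0]],[1,[0.6,14,-0.2],[0,0,0]],[1,[0.6,14,-0.2],[0,0,0]]]'

```text
clock: 12.47
eef_pos: [0.6336, 0.2247, 0.216]
tool_rot: [2.266, 2.175, -0.0]
force: [-1.1, 0.1, -1.2]
opening: 0.114
grip_force: 55.6
```

Run:
```python
from h import *
s=env.get_state(); print(s["eef_pos"],s["force"],s["ft_torque"])
im=vision.get_image("wrist"); b=vision.get_image("scene")
f=lambda im,u,v,w,h,k:cv2.resize(im[v:v+h,u:u+w,::-1],None,fx=k,fy=k,interpolation=cv2.INTER_CUBIC)
cv2.imwrite("pics/m4.png",np.hstack([f(im,240,80,120,200,3),f(b,350,110,110,150,4)]))
```

```text
[0.63355642 0.22469439 0.21596993] [-1.07501492  0.08112488 -1.18616547] [0.03275712 0.0339735  0.02279419]
```

View pics/m4.png

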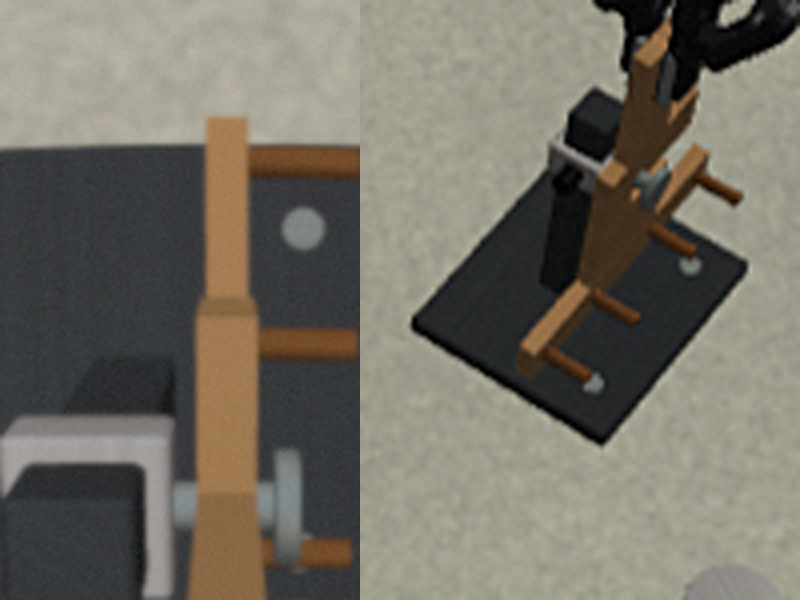

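The pin is in the slot, the bar midway between collar and head, with about 6 mm left to go. I'll creep forward, watching for the closed end (Fy going negative).

jog_arm --increments '[[1,[0,1,0],[0,0,0]],[1,[0.1,2,0],[0,0,0]],[1,[0.2,3,0],[0,0,0]],[1,[0.2,4,0],[0,0,0]],[1,[0.2,4,0],[0,0,0]],[1,[0.2,4,0],[0,0,0]]]'

```text
clock: 13.07
eef_pos: [0.6338, 0.2287, 0.216]
tool_rot: [-2.267, -2.175, 0.0]
force: [0.3, 0.0, -2.0]
opening: 0.112
grip_force: 55.6
```

jog_arm --increments '[[1,[0,0.5,0],[0,0,0]],[1,[0,1,0],[0,0,0]],[1,[0,1,0],[0,0,0]],[1,[0,1,0],[0,0,0]]]'

```text
clock: 13.4
eef_pos: [0.6338, 0.2297, 0.216]
tool_rot: [2.267, 2.175, 0.0]
force: [1.1, -0.3, -2.6]
opening: 0.109
grip_force: 55.6
```

jog_arm --increments '[[1,[0,0.5,0],[0,0,0]],[1,[0,1,0],[0,0,0]],[1,[0,1,0],[0,0,0]],[1,[0,1,0],[0,0,0]]]'

```text
clock: 13.73
eef_pos: [0.6338, 0.2307, 0.216]
tool_rot: [-2.267, -2.175, -0.0]
force: [-0.4, 0.6, -2.7]
opening: 0.109
grip_force: 55.6
```

jog_arm --increments '[[1,[0,0.4,0],[0,0,0]],[1,[0,0.8,0],[0,0,0]],[1,[0,0.8,0],[0,0,0]],[1,[0,0.8,0],[0,0,0]]]'

```text
clock: 14.07
eef_pos: [0.6338, 0.2315, 0.2159]
tool_rot: [-2.267, -2.175, 0.0]
force: [0.6, -0.8, -1.8]
opening: 0.104
grip_force: 55.6
```

jog_arm --increments '[[1,[0,0.3,0],[0,0,0]],[1,[0,0.6,0],[0,0,0]],[1,[0,0.6,0],[0,0,0]],[1,[0,0.6,0],[0,0,0]]]'

```text
clock: 14.4
eef_pos: [0.6338, 0.2319, 0.2159]
tool_rot: [2.267, 2.175, -0.001]
force: [0.1, -0.4, -2.4]
opening: 0.109
grip_force: 55.6
```

jog_arm --increments '[[1,[0,0.3,0],[0,0,0]],[1,[0,0.6,0],[0,0,0]],[1,[0,0.6,0],[0,0,0]],[1,[0,0.6,0],[0,0,0]]]'

```text
clock: 14.73
eef_pos: [0.6338, 0.2323, 0.2159]
tool_rot: [2.266, 2.175, -0.001]
force: [-0.5, -2.2, -2.0]
opening: 0.106
grip_force: 55.6
```

Closed end felt at TCP y ≈ 231.9. I'll back off 2 mm to centre the notch over the pin, then lower.

jog_arm --increments '[[1,[0,-1.5,0],[0,0,0]],[1,[0,-2.6,0],[0,0,0]],[1,[0,-2.6,0],[0,0,0]],[1,[0,-2.6,-0.7],[0,0,0]],[1,[0,-2.6,-1.4],[0,0,0]],[1,[0,-2.6,-2],[0,0,0]],[1,[0,-2.6,-2],[0,0,0]],[1,[0,-2.6,-2],[0,0,0]]]'

```text
clock: 15.4
eef_pos: [0.6337, 0.2301, 0.2138]
tool_rot: [-2.267, -2.175, 0.0]
force: [-1.6, -0.0, -2.2]
opening: 0.11
grip_force: 55.6
```

TCP z is 1 mm below the earlier contact height with no load, so the notch is taking the pin.

jog_arm --increments '[[1,[0,0,-1],[0,0,0]],[1,[0,0,-2],[0,0,0]],[1,[0,0,-3],[0,0,0]],[1,[0,0,-4],[0,0,0]],[1,[0,0,-4],[0,0,0]],[1,[0,0,-4],[0,0,0]]]'

```text
clock: 15.9
eef_pos: [0.6337, 0.23, 0.2098]
tool_rot: [-2.267, -2.175, 0.0]
force: [0.4, 0.2, -2.1]
opening: 0.111
grip_force: 55.6
```

jog_arm --increments '[[1,[0,0,-1],[0,0,0]],[1,[0,0,-2],[0,0,0]],[1,[0,0,-3],[0,0,0]],[1,[0,0,-3.5],[0,0,0]],[1,[0,0,-3.5],[0,0,0]],[1,[0,0,-3.5],[0,0,0]]]'

```text
clock: 16.4
eef_pos: [0.6337, 0.2301, 0.2064]
tool_rot: [-2.267, -2.175, 0.0]
force: [-0.3, 1.1, -2.6]
opening: 0.111
grip_force: 55.6
```

jog_arm --increments '[[1,[0,0,-0.4],[0,0,0]],[1,[0,0,-0.7],[0,0,0]],[1,[0,0,-0.7],[0,0,0]],[1,[0,0,-0.7],[0,0,0]]]'

```text
clock: 16.73
eef_pos: [0.6338, 0.23, 0.2058]
tool_rot: [-2.267, -2.175, 0.0]
force: [0.2, 0.3, -2.6]
opening: 0.108
grip_force: 55.6
```

jog_arm --increments '[[1,[0,0,-0.3],[0,0,0]],[1,[0,0,-0.6],[0,0,0]],[1,[0,0,-0.6],[0,0,0]],[1,[0,0,-0.6],[0,0,0]]]'

```text
clock: 17.07
eef_pos: [0.6337, 0.23, 0.2051]
tool_rot: [-2.267, -2.175, 0.0]
force: [-1.0, 0.4, -2.8]
opening: 0.108
grip_force: 55.6
```

jog_arm --increments '[[1,[0,0,-0.3],[0,0,0]],[1,[0,0,-0.5],[0,0,0]],[1,[0,0,-0.5],[0,0,0]],[1,[0,0,-0.5],[0,0,0]]]'

```text
clock: 17.4
eef_pos: [0.6338, 0.2301, 0.2049]
tool_rot: [2.267, 2.175, 0.0]
force: [-0.7, 0.7, -1.9]
opening: 0.11
grip_force: 55.7
```

jog_arm --increments '[[1,[0,0,-0.3],[0,0,0]],[1,[0,0,-0.5],[0,0,0]],[1,[0,0,-0.5],[0,0,0]],[1,[0,0,-0.5],[0,0,0]]]'

```text
clock: 17.73
eef_pos: [0.6339, 0.2301, 0.2046]
tool_rot: [2.267, 2.175, 0.0]
force: [-1.6, -0.6, 0.4]
opening: 0.11
grip_force: 56.0
```

Run:
```python
from h import *
s=env.get_state(); print(s["eef_pos"],s["force"],s["ft_torque"])
```

```text
[0.63385708 0.23007562 0.20455729] [-1.59525624 -0.58636487  0.39237114] [-0.02352497  0.21978575 -0.00766442]
```

The pin now carries the weight (Fz went from −2.5 to about 0). I'll ease the grip, then open slowly.

jog_arm --increments '[[1,[0,0,0],[0,0,0]],[1,[0,0,0],[0,0,0]],[1,[0,0,0],[0,0,0]]]' --grip_force 20

```text
clock: 17.98
eef_pos: [0.6339, 0.2301, 0.2044]
tool_rot: [2.267, 2.175, 0.0]
force: [-0.6, -0.3, 1.5]
opening: 0.107
grip_force: 56.1
```

jog_arm --increments '[[0.9,[0,0,0],[0,0,0]],[0.88,[0,0,0],[0,0,0]],[0.87,[0,0,0],[0,0,0]],[0.86,[0,0,0],[0,0,0]],[0.85,[0,0,0],[0,0,0]],[0.84,[0,0,0],[0,0,0]],[0.82,[0,0,0],[0,0,0]],[0.8,[0,0,0],[0,0,0]]]'

```text
clock: 18.65
eef_pos: [0.6338, 0.23, 0.2041]
tool_rot: [-2.267, -2.175, 0.0]
force: [-0.0, -0.9, -0.2]
opening: 0.202
grip_force: 0.0
```

jog_arm --increments '[[0.75,[0,0,0],[0,0,0]],[0.7,[0,0,0],[0,0,0]],[0.65,[0,0,0],[0,0,0]],[0.6,[0,0,0],[0,0,0]],[0.6,[0,0,0],[0,0,0]],[0.6,[0,0,0],[0,0,0]]]'

```text
clock: 19.15
eef_pos: [0.6338, 0.23, 0.2042]
tool_rot: [2.267, 2.175, 0.0]
force: [-0.5, 1.3, 0.7]
opening: 0.401
grip_force: 0.0
```

Run:
```python
from h import *
s=env.get_state(); print(s["clock"],s["eef_pos"],s["force"],s["opening"])
im=vision.get_image("wrist"); b=vision.get_image("scene")
f=lambda im,u,v,w,h,k:cv2.resize(im[v:v+h,u:u+w,::-1],None,fx=k,fy=k,interpolation=cv2.INTER_CUBIC)
cv2.imwrite("pics/m5.png",np.hstack([f(im,220,80,180,300,2)[:600],f(b,350,110,110,150,4)]))
```

```text
19.15 [0.63379533 0.23002495 0.2041771 ] [-0.48556369  1.30477644  0.67162702] 0.40076885156449543
```

View pics/m5.png

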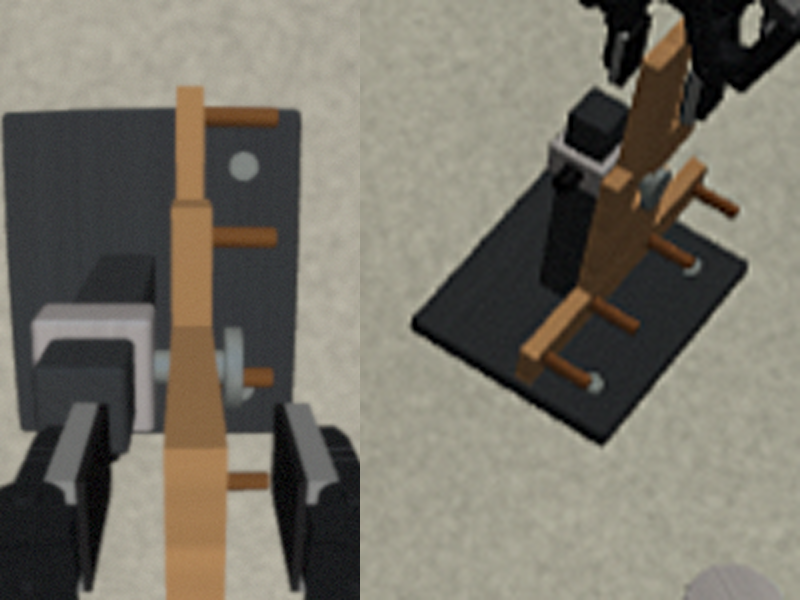

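The bar hangs on the pin, released and straight, with the fingers clear on both sides. Retreating straight up.

jog_arm --increments '[[0.6,[0,0,8],[0,0,0]],[0.6,[0,0,22],[0,0,0]],[0.6,[0,0,40],[0,0,0]],[0.6,[0,0,60],[0,0,0]],[0.6,[0,0,80],[0,0,0]],[0.6,[0,0,100],[0,0,0]],[0.6,[0,0,110],[0,0,0]],[0.6,[0,0,110],[0,0,0]]]'

```text
clock: 19.92
eef_pos: [0.6351, 0.2304, 0.3196]
tool_rot: [2.264, 2.173, 0.011]
force: [0.4, -0.3, 0.7]
opening: 0.399
grip_force: 0.0
```

jog_arm --increments '[[0.6,[0,0,0],[0,0,0]],[0.6,[0,0,0],[0,0,0]],[0.6,[0,0,0],[0,0,0]],[0.6,[0,0,0],[0,0,0]],[0.6,[0,0,0],[0,0,0]],[0.6,[0,0,0],[0,0,0]],[0.6,[0,0,0],[0,0,0]],[0.6,[0,0,0],[0,0,0]]]'

```text
clock: 20.58
eef_pos: [0.6338, 0.23, 0.314]
tool_rot: [-2.267, -2.175, 0.0]
force: [0.7, 0.8, 0.4]
opening: 0.402
grip_force: 0.0
```

Run:
```python
from h import *
s=env.get_state(); print(s["clock"],s["eef_pos"],s["force"])
a=vision.get_image("scene"); b=vision.get_image("scene")
d=cv2.absdiff(a,b)[110:260,350:460]; print("motion diff",d.mean(),d.max())
W=lambda n,p:None
def proj(P):
    p=vision.camera_params("scene");T=np.linalg.inv(p["world_from_camera"]);c=T[:3,:3]@P+T[:3,3];q=p["camera_matrix"]@c;return q[:2]/q[2]
# predicted crossbar top edge ends/tab top for level bar hung: origin (632,224,36.8)
o=np.array([.634,.225,.0368]); y=np.array([.041,.999,0]); x=np.array([.999,-.041,0]); z=np.array([0,0,1])
im=cv2.resize(a[110:260,350:490,::-1],None,fx=4,fy=4,interpolation=cv2.INTER_CUBIC)
for Y,Z in [(-85,24),(85,24),(-85,0),(-18,190),(18,190),(48,112),(-32,112)]:
    u=proj(o+(5*x+Y*y+Z*z)/1000); cv2.circle(im,tuple(int(i) for i in (u-[350,110])*4),3,(0,255,0),1)
cv2.imwrite("pics/m6.png",im)
```

```text
20.5833 [0.6337635  0.2300183  0.31397169] [0.72479159 0.8107047  0.36179705]
motion diff 1.4102828282828284 11
```

View pics/m6.png

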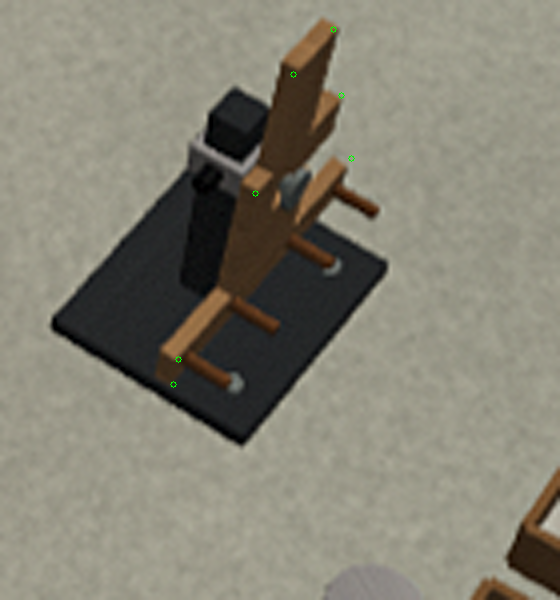

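The bar hangs level and still: all edge points lie within about 1–2 px of the level prediction, and the pegs point away from the post. Handing in.

```bash
python3 -c "
from workcell import env
print(env.job_done())"
```

```text
the job is handed in; nothing more can be done
None
```

The wooden hook bar is hanging on the pin, released, level and still in the last camera view, with its pegs pointing away from the post; I handed the job in at about 21 s of the 62 s limit, and no verdict was returned.

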